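# Index the sample stage, chock it with the spacer and hold the tile flush

## Task

Turn the rotary sample stage by its handle post one click counter-clockwise (seen from above), so that the white tile lines up between the two end blocks. Then slide the loose light-grey spacer bar on its long edge all the way down into the one gap beside the tile that is wide enough for it, centred along the tile's end, and let go of it. Last, press the white tile straight down with the fingertips until it is flush with its two side rails and finish while still holding it pressed down, leaving the other things on the bench where they are.

Things in the scene. Friction and masses are not known exactly. Their poses are not given: they have to be found in the camera images.
- stage: fixed base of the rotary sample stage: dark grey deck plate 180 x 200 mm (x, y), top 20 mm above the bench. Origin at the bench surface under the turret's axis, z up. An end block is bolted on the deck 75 mm from the axis on its +y side and one on its -y side
- turret (a joint): angle (rad) of the turret on the stage about the vertical axis through the stage's origin, growing counter-clockwise from above. It has sprung click positions at 0 (start), 0.785 (next click, the one wanted: the tile's long axis then lies along the stage's y, square between the end blocks) and 1.571 (one too far). Moving it over a click takes about 6 N at the post; let go near a click it pulls itself in
- post (a point): the turret's upright round steel handle post, diameter 14 mm, 85 mm from the turret's axis; this point is on the post's axis 60 mm above the bench, 10 mm below the post's top (70 mm above the bench). The flat arm that carries it is 10 mm wide, its top 31 mm above the bench. In the stage's frame the post's direction from the axis is 157.5 deg (from +x towards +y) plus the turret's angle
- spacer_centre (a point): centre of the loose light-grey plastic spacer bar, 60 mm long (its x) x 14 mm thick (its y) x 42 mm high (its z), standing upright on its long narrow edge on the bench, about 0.07 kg. Fully home it stands on the deck, its centre 41 mm above the bench, its length along the stage's x and centred on x = 0 of the stage; it then stands 22 mm proud of the end blocks
- thin_block: thinner aluminium end block, 50 x 22 x 18 mm (x, y, z), fixed on the deck with its centre 75 mm from the turret axis along the stage's +y or -y; axes as the stage's, origin at the centre of its underside, top 38 mm above the bench. Between it and the tile's end (when indexed) the gap is 19 mm: wide enough for the spacer (mid-gap is 54.5 mm from the turret axis)
- thick_block: thicker aluminium end block, 50 x 44 x 18 mm, on the opposite side, centre also 75 mm from the axis. Its gap to the tile is only 8 mm: too narrow. Which side each block is on varies
- tile: white porcelain tile 90 mm long (its y) x 46 mm (its x) x 6 mm, carried on a sprung seat over the turret's axis and turning with the turret; z up. It cannot be taken off. Its origin is on the axis, 10 mm below its top face
- tile_top (a point): centre of the tile's top face, on the turret axis: 36 mm above the bench when free, 31 mm when pressed flush with the dark steel rails along its two long sides
- seat (a joint): how far the tile is pressed down (m): 0 free, 0.005 flush with the rails (hard stop). A spring resists it: 3 N to start, 8 N fully down
- dropper: bystander: amber dropper bottle, diameter 36, height 65 mm, standing at the other side of the stage from the spacer; origin at its foot
- marker: bystander: marker pen lying on the bench, 130 mm long (its x), 15 mm thick; origin on the bench under its middle
- weight: bystander: small brass weight, diameter 22, height 25 mm, standing on the stage's deck near its far (+x) edge; origin at its foot
- beaker: bystander: small glass beaker, diameter 54, height 70 mm; origin at its foot
- capjar: bystander: clear jar with white cap, diameter 56, height 59 mm; origin at its foot
- slidebox: bystander: blue slide box 85 x 55 x 30 mm; origin at its foot
- spacer: the same spacer bar; origin at the centre of its lower edge face, 21 mm below its centre
There are look-alikes about, which are no part of the job. What is shaped like the spacer but black or brown is not meant.

How it is judged:
By the outcome, as a careful person would: the job done as asked, in the order asked, and still so for the second after the job is handed in, while the arm keeps its last pose, push and grip.
It also fails if it takes over 54 s, if anything falls off the work surface, if the arm or the gripper's body presses on something with over 40 N, if the wrist force passes 120 N, or if a joint passes its speed limit or range.

## Robot

A 6-joint arm with a two-finger parallel gripper is mounted at the origin on the work surface. World frame = base frame: x ahead of the robot, y to its left, z up, the work surface at z = 0. Lengths are in mm, angles in rad, forces in N, time in s.
With the tool pointing down it reaches from about 275 to 1000 mm from the base axis. Payload 8.4 kg.
Tool frame: the origin (TCP) lies on the centre line of the jaws, within the pads' length; the fingertips stand r.tip_reach ahead of it and the grasp point (between the pads) lies 11 mm behind it (r.tip_reach is the distance from the TCP to the fingertips, in mm); z points along the fingers, y is the line along which they close (so a half turn about z gives the same grasp; the last joint's range is limited). The gripper opens to 85 mm and grips with 20 to 120 N. Pads are 22 mm wide; open, the fingers measure 114 mm over their backs; the gripper's body (76 mm by 85 mm) begins 54 mm behind the grasp point. The pads swing forward as they close: fully open they stand 13 mm farther back than shut.
Start: joints at [1.302, 0.353, 1.633, -0, 1.155, -0.002], TCP at [164.777, 602.89, 239.281] pointing down, gripper open.
Joint ranges: [-2.63, 2.63], [-0.92, 2.1], [0.06, 2.66], [-1.3, 4.44], [0, 2.69], [-3.02, 3.02]. Speed limits (rad/s): [2.22, 2.22, 2.79, 3.14, 3.14, 3.14].

## Interface

Orientations are given as [roll, pitch, yaw] about the fixed x, y, z axes, in that order (R = Rz(yaw) Ry(pitch) Rx(roll)).
In Python, from rig import r gives the robot as it stands.
- The arm moves only by the tool carry_out, never from a script. Its argument "targets" is a list of rows, each an object with "dp": the shift along the tool's x, y, z in mm, a list of three; "yaw": the turn about the tool's z in degrees. A call has 1 to 12 rows; each row is the pose to reach, as a shift and turn from the pose commanded when the call began, along the tool's axes at that moment; what a row does not reach only later rows make up. A row lasts 1/8 s, in which the tool goes at most 62.5 mm and 10.7 degrees, less where a joint would pass 70% of its speed; a pose out of reach is approached as far as the arm can. A call with a gripper value outside its range is refused whole. "fingers" is the opening, from -1 (shut) to 1 (fully open), so that 0 is half open, set as the call begins (left out, the last holds). The fingers move at their own pace and stop on an object; "grip_force" is the grip in N (left out, the last holds). Time passes only in rows, so rows that repeat a pose let the fingers close. It gives the time, the measured TCP pose, the force, the opening and the grip force at its end, in the units of the state.
- r.sense(): the state, without advancing time (a new reading comes with each control period).
- r.grab_frame(name): name is "scene" or "top" or "wrist"; returns the picture (384x512x3 uint8, red, green, blue); there is no depth.
- r.get_calibration(name): a dict with "fx", "fy", "cx", "cy" (pixels), "rvec" (rotation vector, rad) and "tvec" (3), from world to camera coordinates, as OpenCV has them. Camera axes: x right, y down, z forward; pixel columns grow to the right and rows downward; lengths in mm; the calibration is good to about 2 mm. The wrist camera is an equidistant fisheye: a pixel r from the principal point sees the ray r / f radians off the axis. A picture is of the moment at which its call begins: read the wrist's pose just before it. get_calibration takes no time and is no camera call; for the wrist camera it gives the pose at the moment of the call.
- r.sign_off(): hands the job in; it is judged then, once.
The state is a dict: "clock": time; "qpos": joint angles; "qvel": joint speeds; "joint_efforts": joint torques, N m; "eef_pos": TCP position; "tcp_rot": TCP orientation; "contact_force": force on the tool from outside, world axes, zero at the start; "wrist_torque": the same for the moment, N m; "opening": opening from 0.0 (shut) to 1.0 (fully open); "grasp_force": force on a finger pad.
Only numpy, scipy, OpenCV 4.12 (cv2) and the standard library are available. Lean on these libraries where they do the work, as an engineer would, in place of code of your own. Each camera call takes 0.05 s, during which the arm holds its last target. There are 200 camera calls.

## Working session

There is one attempt and no reset: what is moved stays moved. The work goes in short steps, Python scripts to look and compute and a tool call to move; the robot and the scene stay as the last step left them, time stands still between calls to the robot, and variables do not carry over. Pictures are saved under pics/ and viewed, at most 11 in all, crops included, and the job is handed in when it is done.

Besides the shell and the picture viewer there is one more tool, called after "Call:" by a JSON object that holds its "op" and its "data". carry_out: Moves the arm, as the interface text tells. Its arguments: {"type":"object","properties":{"targets":{"type":"array","items":{"type":"object","properties":{"dp":{"type":"array","items":{"type":"number"}},"yaw":{"type":"number"}}}},"fingers":{"type":"number"},"grip_force":{"type":"number"}},"required":["targets"]}

```bash
ls; mkdir -p pics
cat > h.py <<'E'
import numpy as np, cv2
from rig import r
def ray(name,px,cal=None):
    c=cal or r.get_calibration(name); R,_=cv2.Rodrigues(np.array(c["rvec"],float)); t=np.array(c["tvec"],float).ravel()
    px=np.atleast_2d(np.array(px,float)); x=(px[:,0]-c["cx"])/c["fx"]; y=(px[:,1]-c["cy"])/c["fy"]
    if name=="wrist":
        th=np.hypot(x,y); s=np.where(th>1e-9,np.sin(th)/np.maximum(th,1e-9),1); d=np.stack([x*s,y*s,np.cos(th)],1)
    else: d=np.stack([x,y,np.ones_like(x)],1)
    return -R.T@t, d@R
def onz(name,px,z,cal=None):
    o,d=ray(name,px,cal); return o+d*((z-o[2])/d[:,2])[:,None]
def save(n,im): cv2.imwrite("pics/"+n,cv2.cvtColor(im,cv2.COLOR_RGB2BGR))
def load(n): return cv2.cvtColor(cv2.imread("pics/"+n),cv2.COLOR_BGR2RGB)
E
python3 - <<'E'
from h import *
print(r.sense(), r.tip_reach)
for n in("top","scene","wrist"):
    c=r.get_calibration(n); print(n,c); save(n+"0.png",r.grab_frame(n))
a=load("top0.png")
save("top0b.png",cv2.resize(a,(800,600),interpolation=cv2.INTER_CUBIC))
E
```

```text
pics
{'clock': 0.0, 'qpos': array([ 1.30158495e+00,  3.53640951e-01,  1.63412926e+00,  1.35958329e-05,
        1.15518469e+00, -2.40515216e-03]), 'qvel': array([-0.00126869, -0.00025686,  0.00078751,  0.00099997,  0.00248329,
        0.00066384]), 'joint_efforts': array([-2.76808685e-03, -6.05244970e+01, -3.42059648e+01, -3.52195075e-04,
        9.36981523e-03,  2.06298927e-05]), 'eef_pos': array([164.66013868, 602.44619018, 238.56824814]), 'tcp_rot': array([-3.14023045e+00, -1.57072843e-05,  2.87478092e+00]), 'contact_force': array([0.81982528, 0.18844578, 0.56295957]), 'wrist_torque': array([ 0.02003824, -0.00917317, -0.01707995]), 'grasp_force': 0.0, 'opening': 1.002070527958044} 8.0
top {'fx': 431.1489034502553, 'fy': 431.1489034502553, 'cx': 255.45784791642228, 'cy': 191.71132988427712, 'rvec': array([ 2.15209817, -2.18193222,  0.16369664]), 'tvec': array([ -14.31354212,  529.8007336 , 1306.35546218])}
scene {'fx': 415.0508683150669, 'fy': 415.0508683150669, 'cx': 259.00222310337716, 'cy': 188.579585804961, 'rvec': array([ 1.16533753,  2.55362382, -0.73653192]), 'tvec': array([ 335.56648153, -298.74554812, 1363.5394919 ])}
wrist {'fx': 297.3186396354542, 'fy': 297.3186396354542, 'cx': 251.50858925205026, 'cy': 193.7254613980404, 'rvec': array([-2.2779318 , -1.7378555 , -0.28865848]), 'tvec': array([-623.68099165,  -41.79504629,  380.05766079])}
```

View pics/top0b.png

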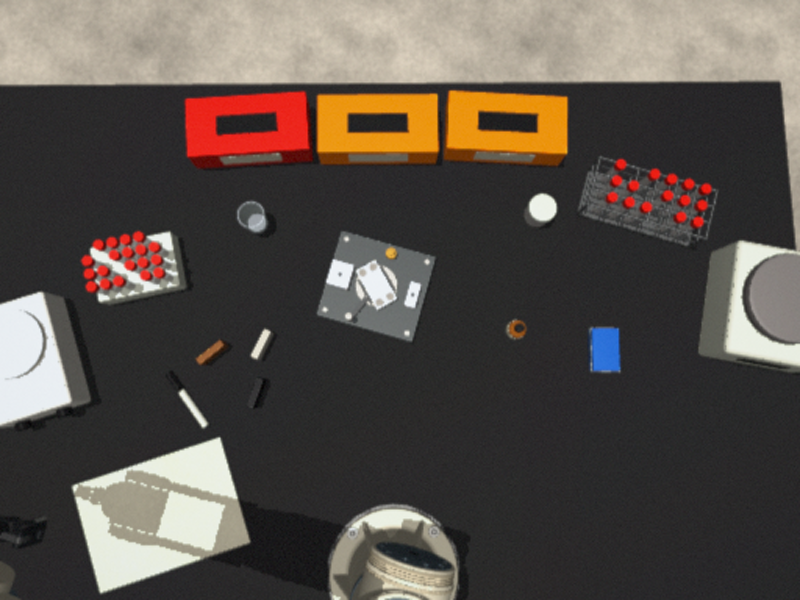

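View pics/scene0.png

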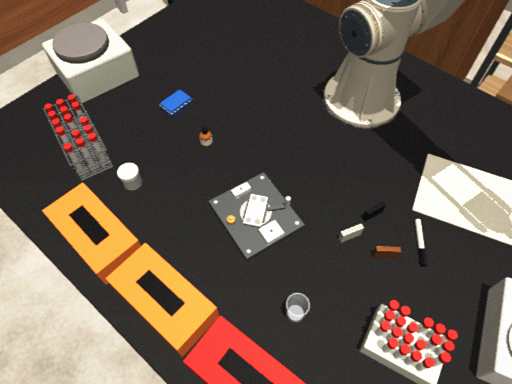

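Top view (800-px scale): the stage is at about (376,287), with the thick block on its left (+y) at (340,275) and the thin block on its right at (412,294). The post is at (348,316) and the brass weight at (391,253).

Candidates for the spacer are the light-grey bar (261,344), the brown bar (211,352), the black bar (257,392), and the marker's white body (190,405). The description fits the light-grey bar at (261,344).

```bash
cat > m.py <<'E'
from h import *
a=load("top0.png"); 
def blob(mask,c,rad=25):
    n,l,s,ce=cv2.connectedComponentsWithStats(mask.astype(np.uint8))
    i=1+np.argmin([np.hypot(*(ce[k]-c)) if s[k,4]>12 else 1e9 for k in range(1,n)])
    ys,xs=np.where(l==i); return np.stack([xs,ys],1).astype(np.float32),s[i]
s=.64
mx=a.max(2).astype(int); mn=a.min(2).astype(int)
gray=(mx>45)&(mx-mn<40)
p,st=blob(gray,(376*s,287*s)); box=cv2.boxPoints(cv2.minAreaRect(p)); w=onz("top",box,20)
print("deck px",box.round(1).tolist(),"\n",w.round(1),"c",w.mean(0).round(1),[np.linalg.norm(w[i]-w[i-1]).round(1) for i in range(4)],[np.degrees(np.arctan2(*(w[i]-w[i-1])[[1,0]])).round(1) for i in range(4)])
b=mn>110
for nm,c,z in (("spacer",(261,344),42),("post",(348,316),70),("thick",(340,275),38),("thin",(412,294),38),("tile",(376,287),36)):
    p,st=blob(b,np.array(c)*s); rc=cv2.minAreaRect(p); bx=onz("top",cv2.boxPoints(rc),z)
    print(nm,st,onz("top",p.mean(0),z).round(1),[np.linalg.norm(bx[i]-bx[i-1]).round(1) for i in range(2)],[np.degrees(np.arctan2(*(bx[i]-bx[i-1])[[1,0]])).round(1) for i in range(2)])
save("crop0.png",np.hstack([cv2.resize(a[195:265,110:190],(400,350),interpolation=cv2.INTER_CUBIC),cv2.resize(a[145:223,198:287],(400,350),interpolation=cv2.INTER_CUBIC)]))
E
python3 m.py
```

```text
deck px [[199.6999969482422, 203.10000610351562], [216.5, 144.1999969482422], [279.79998779296875, 162.1999969482422], [263.0, 221.10000610351562]] 
 [[ 497.8  152.6   20. ]
 [ 685.2   99.5   20. ]
 [ 624.7 -100.6   20. ]
 [ 438.7  -43.9   20. ]] c [561.6  26.9  20. ] [np.float64(205.3), np.float64(194.9), np.float64(209.1), np.float64(194.5)] [np.float64(73.3), np.float64(-15.8), np.float64(-106.8), np.float64(163.1)]
spacer [161 211  12  19  96] [[445.7 252.1  42. ]] [np.float64(13.7), np.float64(59.4)] [np.float64(62.9), np.float64(-26.1)]
post [204 190  24  16 189] [[508.1 101.9  70. ]] [np.float64(64.9), np.float64(42.1)] [np.float64(77.9), np.float64(-11.2)]
thick [208 165  19  24 280] [[581.8  96.8  38. ]] [np.float64(46.0), np.float64(72.4)] [np.float64(73.2), np.float64(-15.9)]
thin [258 179  12  19 152] [[539.9 -46.   38. ]] [np.float64(25.9), np.float64(57.3)] [np.float64(73.2), np.float64(-16.7)]
tile [226 166  29  35 692] [[560.6  25.4  36. ]] [np.float64(95.8), np.float64(90.2)] [np.float64(31.3), np.float64(-58.2)]
```

View pics/crop0.png

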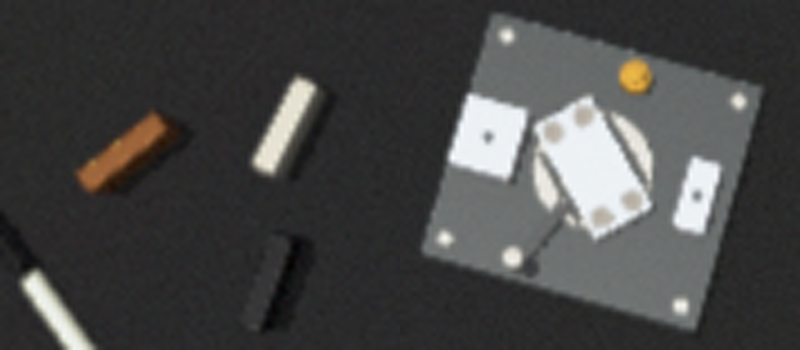

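View pics/wrist0.png

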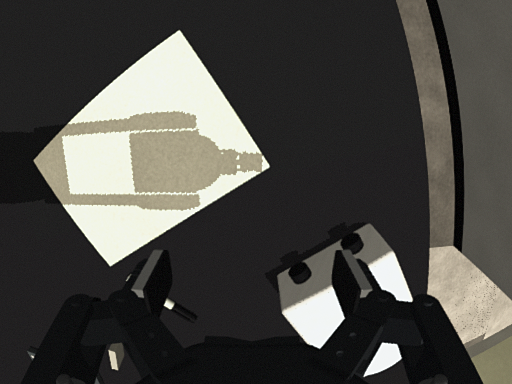

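The crop confirms the choice: the light-grey upright bar at (285,125) is the spacer, and the brown and black bars are look-alikes. The stage axis is about (560.8, 25.6) with yaw -16.4°. The blocks' 148.8 mm spacing agrees with the expected 150. The first move goes above the post.

```bash
cat >> h.py <<'E'
AX=np.array([560.8,25.6]); SY=np.radians(-16.4)
def st2w(x,y,ax=None,sy=None):
    ax=AX if ax is None else ax; sy=SY if sy is None else sy
    return ax+np.array([np.cos(sy)*x-np.sin(sy)*y,np.sin(sy)*x+np.cos(sy)*y])
def post(t): a=np.radians(157.5)+t; return st2w(85*np.cos(a),85*np.sin(a))
def go(targets):
    """targets: (x,y,z,yawdeg) world; prints dp,yaw from the measured pose"""
    s=r.sense(); R=cv2.Rodrigues(np.zeros(3))[0]
    from scipy.spatial.transform import Rotation as Ro
    R=Ro.from_euler("xyz",s["tcp_rot"]).as_matrix(); y0=np.degrees(s["tcp_rot"][2])
    print("at",s["eef_pos"].round(1),"yaw",y0.round(1),"F",s["contact_force"].round(1),"open",round(s["opening"],2),"t",s["clock"],"tip",r.tip_reach)
    for t in targets: print((R.T@(np.array(t[:3])-s["eef_pos"])).round(1),"yaw",round(float((y0-t[3]+180)%360-180),1))
E
python3 - <<'E'
from h import *
p=post(0); print(p,post(np.pi/4)); go([(*p,130,141.1)])
c=r.get_calibration("wrist"); o,_=ray("wrist",[0,0]); print(o)
E
```

```text
[494.64933238  78.9768599 ] [476.28127475  16.56755394]
at [164.7 602.6 238.8] yaw 164.7 F [ 0.3  0.2 -0.3] open 1.0 t 0.15 tip 8.0
[-456.3 -418.   109.2] yaw 23.6
[ 84.32689261 623.75747009 372.9695961 ]
```

Call:
{"op": "carry_out", "data": {"targets": [{"dp": [-45,-41,10],"yaw": 3},{"dp": [-90,-82,20],"yaw": 6},{"dp": [-136,-124,30],"yaw": 9},{"dp": [-181,-166,40],"yaw": 12},{"dp": [-226,-207,50],"yaw": 15},{"dp": [-272,-249,60],"yaw": 18},{"dp": [-317,-290,75],"yaw": 21},{"dp": [-362,-332,90],"yaw": 23.6},{"dp": [-408,-374,100],"yaw": 23.6},{"dp": [-440,-403,109],"yaw": 23.6},{"dp": [-456,-418,109],"yaw": 23.6},{"dp": [-456,-418,109],"yaw": 23.6}], "fingers": -0.3}}

```text
clock: 1.65
eef_pos: [494.9, 78.3, 130.0]
tcp_rot: [-3.141, -0.0, 2.46]
contact_force: [0.2, 0.6, -1.0]
opening: 0.35
grasp_force: 0.0
```

Run:
```python
from h import *
p=post(0); go([(*p,120,141.1),(*p,58,141.1)])
import json
c=r.get_calibration("wrist"); im=r.grab_frame("wrist"); save("w1.png",im)
json.dump({k:np.array(v).tolist() for k,v in c.items()},open("w1.json","w"))
```

```text
at [494.9  78.3 130. ] yaw 141.0 F [ 0.2  0.6 -1. ] open 0.35 t 1.65 tip 8.0
[ 0.7  0.4 10. ] yaw -0.1
[ 0.7  0.4 72. ] yaw -0.1
```

View pics/w1.png

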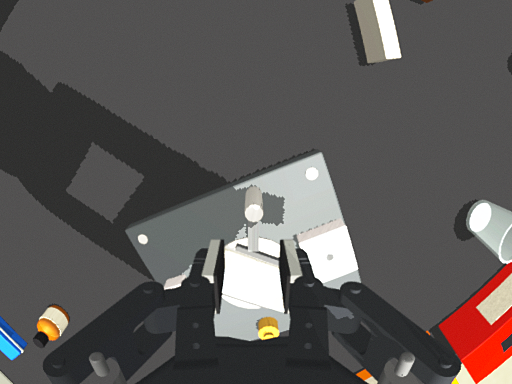

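Run:
```python
from h import *
import json
c=json.load(open("w1.json")); o,d=ray("wrist",[[251.5,193.7]],c); print(o.round(0),d.round(2))
for px,z in (((254,213),70),((254,190),31),((254,240),31),((330,257),38),((312,174),20),((143,239),20)): print(px,z,onz("wrist",[px],z,c).round(1))
print("post",post(0),"thick",st2w(0,75))
a=load("w1.png").astype(int); m=(a.min(2)>100).astype(np.uint8); m[70:]=0; m[:,:340]=0
n,l,s,ce=cv2.connectedComponentsWithStats(m); print(s,ce)
```

```text
[430. 130. 264.] [[ 0.25 -0.2  -0.95]]
(254, 213) 70 [[494.2  80.4  70. ]]
(254, 190) 31 [[491.   83.4  31. ]]
(254, 240) 31 [[527.1  54.3  31. ]]
(330, 257) 38 [[582.1  98.3  38. ]]
(312, 174) 20 [[514.1 129.2  20. ]]
(143, 239) 20 [[464.8 -33.5  20. ]]
post [494.64933238  78.9768599 ] thick [581.97560926  97.54854809]
[[     0      0    512    384 194451]
 [   354      0     48     63   2157]] [[254.14506482 193.29281413]
 [377.64580436  29.87992582]]
```

The post top at pixel (254,213) gives (494, 80), against a predicted (495, 79), so the stage pose is good. Next I lower the fingers around the post.

Call:
{"op": "carry_out", "data": {"targets": [{"dp": [0.7,1,26],"yaw": 0},{"dp": [0.7,1,52],"yaw": 0},{"dp": [0.7,0.5,76],"yaw": 0},{"dp": [0.7,0.5,76],"yaw": 0}]}}

```text
clock: 2.2
eef_pos: [492.3, 81.1, 53.1]
tcp_rot: [-3.139, -0.002, 2.464]
contact_force: [-0.6, 0.5, -0.3]
opening: 0.354
grasp_force: 0.0
```

Call:
{"op": "carry_out", "data": {"targets": [{"dp": [0,0,0],"yaw": 0},{"dp": [-0.3,-7.4,0],"yaw": -5},{"dp": [-1.3,-14.8,0],"yaw": -10},{"dp": [-2.9,-22,0],"yaw": -15},{"dp": [-5.1,-29.1,0],"yaw": -20},{"dp": [-8,-35.9,0],"yaw": -25},{"dp": [-11.4,-42.5,0],"yaw": -30},{"dp": [-15.4,-48.8,0],"yaw": -35},{"dp": [-19.9,-54.6,0],"yaw": -40},{"dp": [-24.9,-60.1,0],"yaw": -45},{"dp": [-26,-61.3,0],"yaw": -46},{"dp": [-26,-61.3,0],"yaw": -46}], "fingers": -0.55}}

```text
clock: 3.7
eef_pos: [476.4, 16.4, 54.9]
tcp_rot: [-3.142, 0.001, -3.019]
contact_force: [-0.3, -0.1, 0.2]
opening: 0.23
grasp_force: 0.0
```

Run:
```python
from h import *
p=post(np.pi/4); go([(*p,54,186.1)])
import json
c=r.get_calibration("wrist"); im=r.grab_frame("wrist"); save("w2.png",im); save("t2.png",r.grab_frame("top"))
json.dump({k:np.array(v).tolist() for k,v in c.items()},open("w2.json","w"))
```

```text
at [476.4  16.4  54.9] yaw -173.0 F [-0.3 -0.1  0.2] open 0.23 t 3.7 tip 8.0
[0.1 0.2 0.9] yaw 0.9
```

View pics/w2.png

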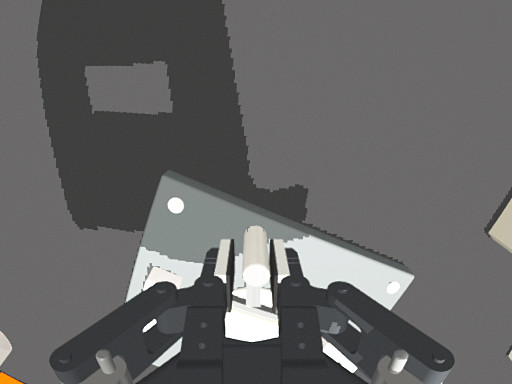

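The post sits at (256,270) between the fingers at the commanded 45°, with zero force, so it has clicked in. I lift and go over to the spacer.

Call:
{"op": "carry_out", "data": {"targets": [{"dp": [0,0,-30],"yaw": 0},{"dp": [0,0,-65],"yaw": 0},{"dp": [0,0,-95],"yaw": 0}]}}

```text
clock: 4.18
eef_pos: [476.0, 16.5, 150.5]
tcp_rot: [3.142, 0.0, -3.018]
contact_force: [-0.3, 0.1, -0.3]
opening: 0.224
grasp_force: 0.0
```

Run:
```python
from h import *
go([(445.7,252.1,140,153.3)])
```

```text
at [476.   16.5 150.5] yaw -172.9 F [-0.3  0.1 -0.3] open 0.22 t 4.175 tip 8.0
[  1.  237.5  10.5] yaw 33.8
```

Call:
{"op": "carry_out", "data": {"targets": [{"dp": [0,40,2],"yaw": 6},{"dp": [0,85,4],"yaw": 12},{"dp": [0,130,6],"yaw": 20},{"dp": [1,175,8],"yaw": 28},{"dp": [1,215,10],"yaw": 33.8},{"dp": [1,237.5,10.5],"yaw": 33.8},{"dp": [1,237.5,10.5],"yaw": 33.8},{"dp": [1,237.5,10.5],"yaw": 33.8}], "fingers": 0.0}}

```text
clock: 5.18
eef_pos: [445.3, 251.3, 138.7]
tcp_rot: [-3.141, -0.0, 2.676]
contact_force: [0.5, 0.1, 0.7]
opening: 0.498
grasp_force: 0.0
```

Run:
```python
from h import *
import json
c=r.get_calibration("wrist"); im=r.grab_frame("wrist"); save("w3.png",im); t=r.grab_frame("top"); save("t3.png",t)
json.dump({k:np.array(v).tolist() for k,v in c.items()},open("w3.json","w"))
save("v3.png",np.hstack([cv2.resize(im[100:340,130:400],(432,384)),cv2.resize(t[143:225,195:285],(368,384),interpolation=cv2.INTER_CUBIC)]))
a=load("w3.png").astype(int); m=(a.min(2)>80).astype(np.uint8)
n,l,s,ce=cv2.connectedComponentsWithStats(m); 
for i in range(1,n):
    if s[i,4]>150: print(s[i],ce[i].round(1),onz("wrist",[ce[i]],42,c).round(1))
go([])
```

```text
[     0      0    512    384 130825] [280.3 162.1] [[427.9 285.   42. ]]
[492   0  20  34 355] [504.7  11.2] [[382.3 568.8  42. ]]
[  54  124   80   86 3954] [ 92.7 166. ] [[355.5 139.1  42. ]]
[337 306  21  11 160] [346.3 310.7] [[602.8 283.2  42. ]]
[ 119  330   52   54 1142] [149.1 358.2] [[576.3  43.2  42. ]]
[ 335  330   46   54 1167] [353.4 358.2] [[689.4 268.3  42. ]]
[ 79 356  39  28 716] [ 96.7 371.7] [[581.6 -64.9  42. ]]
[381 356  44  28 739] [406.2 371.8] [[780.1 328.8  42. ]]
at [445.6 251.  138.8] yaw 153.3 F [-0.8 -0.  -0.6] open 0.51 t 5.275 tip 8.0
```

View pics/v3.png

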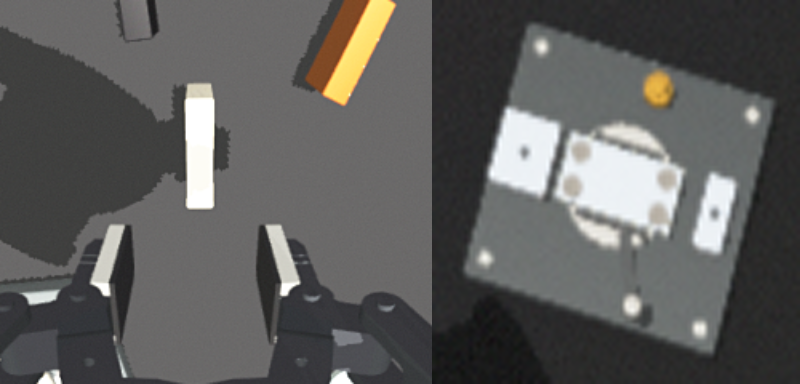

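Right panel: the tile is now square between the blocks, so the turret is indexed. Left panel: the spacer lies at crop (200,150) between the pads, with its long side along the tool x. I measure its top face.

Run:
```python
from h import *
import json
c=json.load(open("w3.json")); a=load("w3.png").astype(int)
g=a.min(2); print([int(v) for v in g[148:236,255]])
m=np.zeros(g.shape,np.uint8); m[150:235,235:275]=g[150:235,235:275]>130
ys,xs=np.where(m); print(xs.min(),xs.max(),ys.min(),ys.max())
# top face: rows from the end-face edge down
for y0 in (162,):
    k=ys>=y0; rc=cv2.minAreaRect(np.stack([xs,ys],1)[k].astype(np.float32)); bx=cv2.boxPoints(rc); w=onz("wrist",bx,42,c)
    print(bx.round(1).tolist(),w.round(1).tolist(),w.mean(0).round(1),[np.linalg.norm(w[i]-w[i-1]).round(1) for i in range(2)],[np.degrees(np.arctan2(*(w[i]-w[i-1])[[1,0]])).round(1) for i in range(4)])
```

```text
[103, 102, 103, 116, 161, 190, 186, 187, 189, 187, 183, 179, 182, 233, 255, 255, 255, 255, 255, 255, 255, 255, 255, 255, 255, 255, 255, 255, 255, 255, 255, 255, 255, 255, 255, 255, 255, 255, 255, 255, 255, 255, 255, 246, 245, 245, 246, 245, 245, 245, 246, 245, 246, 245, 245, 245, 246, 245, 245, 245, 245, 245, 246, 246, 245, 245, 245, 245, 245, 244, 243, 250, 255, 255, 255, 255, 255, 255, 255, 255, 255, 255, 164, 96, 102, 105, 104, 104]
245 263 152 230
[[245.0, 162.0], [263.0, 162.0], [263.0, 230.0], [245.0, 230.0]] [[415.3, 259.8, 42.0], [421.7, 272.6, 42.0], [475.4, 246.5, 42.0], [468.4, 232.6, 42.0]] [445.2 252.9  42. ] [np.float64(59.7), np.float64(14.3)] [np.float64(152.9), np.float64(63.3), np.float64(-26.0), np.float64(-116.8)]
```

Run:
```python
from h import *
import json
def tip(n,px,tcp,yaw,half):
    c=json.load(open(n)); yaw=np.radians(yaw)
    X=np.array([np.cos(yaw),np.sin(yaw),0]);Y=np.array([np.sin(yaw),-np.cos(yaw),0]);Z=np.array([0,0,-1.])
    for p in px:
        o,d=ray("wrist",[p],c); d=d[0]; o=o-np.array(tcp)
        o=np.array([X@o,Y@o,Z@o]); d=np.array([X@d,Y@d,Z@d])
        for h in (half,-half):
            k=(h-o[1])/d[1]
            print(n,p,h,(o+k*d).round(1) if k>0 else None, "x=11:",(o+(11-o[0])/d[0]*d).round(1))
tip("w3.json",[(212.5,241),(291,241)],[445.5,251.2,138.7],153.3,21.2)
tip("w2.json",[(234,240),(272,240)],[476.4,16.4,54.9],187,9.8)
save("v4.png",np.hstack([cv2.resize(load("w3.png")[225:325,180:320],(560,400)),cv2.resize(load("w2.png")[225:325,220:280],(240,400))]))
go([(445.2,252.9,60,153.4),(445.2,252.9,33,153.4)])
```

```text
w3.json (212.5, 241) 21.2 None x=11: [ 11.  -20.9   1.3]
w3.json (212.5, 241) -21.2 [  9.8 -21.2   3.5] x=11: [ 11.  -20.9   1.3]
w3.json (291, 241) 21.2 [ 5.8 21.2 11. ] x=11: [11.  19.7  1.2]
w3.json (291, 241) -21.2 None x=11: [11.  19.7  1.2]
w2.json (234, 240) 9.8 None x=11: [ 11.  -10.    2.9]
w2.json (234, 240) -9.8 [12.4 -9.8  0.3] x=11: [ 11.  -10.    2.9]
w2.json (272, 240) 9.8 [11.   9.8  2.9] x=11: [11.   9.8  2.9]
w2.json (272, 240) -9.8 None x=11: [11.   9.8  2.9]
at [445.6 251.  138.8] yaw 153.3 F [-0.8 -0.  -0.6] open 0.51 t 5.275 tip 8.0
[ 1.2  1.6 78.8] yaw -0.1
[  1.2   1.6 105.8] yaw -0.1
```

View pics/v4.png

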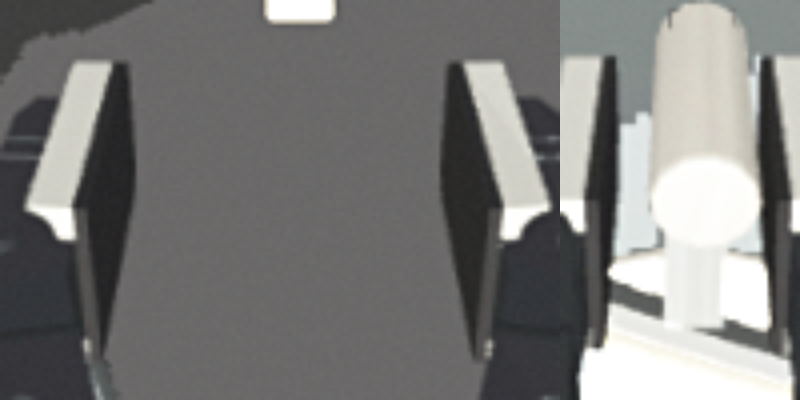

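The pads' tips sit about 1–3 mm ahead of the TCP at this opening, and 8 mm at most when shut. A TCP height of 29 therefore grips the spacer's upper half.

Call:
{"op": "carry_out", "data": {"targets": [{"dp": [1.2,1.6,40],"yaw": 0},{"dp": [1.2,1.6,75],"yaw": 0},{"dp": [1.2,1.6,100],"yaw": 0},{"dp": [1.2,1.6,110],"yaw": 0},{"dp": [1.2,1.6,110],"yaw": 0}]}}

```text
clock: 5.9
eef_pos: [445.2, 253.2, 28.7]
tcp_rot: [-3.141, -0.0, 2.675]
contact_force: [0.1, -0.3, 0.3]
opening: 0.5
grasp_force: 0.0
```

Call:
{"op": "carry_out", "data": {"targets": [{"dp": [0,0,0],"yaw": 0},{"dp": [0,0,0],"yaw": 0},{"dp": [0,0,0],"yaw": 0},{"dp": [0,0,0],"yaw": 0},{"dp": [0,0,0],"yaw": 0},{"dp": [0,0,0],"yaw": 0}], "fingers": -1, "grip_force": 35}}

```text
clock: 6.65
eef_pos: [445.9, 254.1, 29.8]
tcp_rot: [3.14, 0.001, 2.676]
contact_force: [0.1, -1.8, 8.2]
opening: 0.155
grasp_force: 34.8
```

Run:
```python
from h import *
p=st2w(0,-54.5); print(p); go([(*p,150,163.6)])
```

```text
[545.4123906  -26.68261161]
at [445.9 254.1  29.8] yaw 153.3 F [ 0.1 -1.8  8.2] open 0.16 t 6.65 tip 8.0
[-215.1 -206.  -120.2] yaw -10.3
```

Call:
{"op": "carry_out", "data": {"targets": [{"dp": [0,0,-10],"yaw": 0},{"dp": [0,0,-50],"yaw": 0},{"dp": [-20,-19,-100],"yaw": -1},{"dp": [-55,-53,-110],"yaw": -3},{"dp": [-90,-86,-110],"yaw": -5},{"dp": [-125,-120,-110],"yaw": -7},{"dp": [-160,-153,-110],"yaw": -9},{"dp": [-190,-182,-105],"yaw": -10.3},{"dp": [-210,-201,-100],"yaw": -10.3},{"dp": [-215,-206,-90],"yaw": -10.3},{"dp": [-215,-206,-85],"yaw": -10.3},{"dp": [-215,-206,-85],"yaw": -10.3}]}}

```text
clock: 8.15
eef_pos: [544.0, -25.9, 113.3]
tcp_rot: [-3.141, -0.001, 2.856]
contact_force: [0.2, -0.4, -1.5]
opening: 0.159
grasp_force: 34.3
```

Run:
```python
from h import *
import json
p=st2w(0,-54.5); go([(*p,90,163.6)])
c=r.get_calibration("wrist"); im=r.grab_frame("wrist"); save("w5.png",im); 
json.dump({k:np.array(v).tolist() for k,v in c.items()},open("w5.json","w"))
save("v5.png",cv2.resize(im[130:384,110:410],(800,677))[:600])
```

```text
at [544.  -25.9 113.3] yaw 163.7 F [ 0.2 -0.4 -1.5] open 0.16 t 8.15 tip 8.0
[-1.6 -0.3 23.3] yaw 0.1
```

View pics/v5.png

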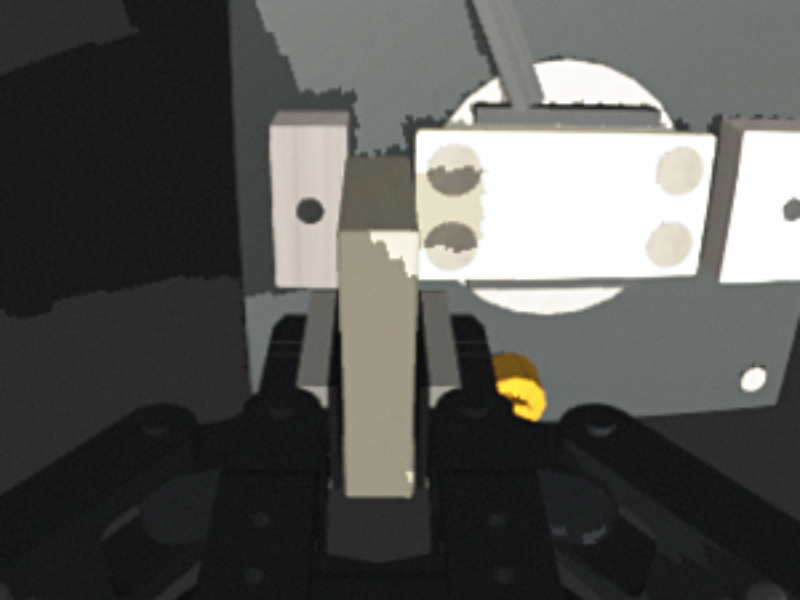

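The spacer is gripped, with its near end at crop (345–415, 157–230). The thin block is at left with its bolt hole at (310,210), and the tile runs from x=416 to 715 in the crop. I measure the gap and the spacer together.

Run:
```python
from h import *
import json
c=json.load(open("w5.json"))
def f(px,z): return onz("wrist",np.array(px)/ (800/300)+[110,130],z,c)[:,:2]
def S(w): 
    d=w-AX; cs,sn=np.cos(SY),np.sin(SY); return np.stack([d[:,0]*cs+d[:,1]*sn,-d[:,0]*sn+d[:,1]*cs],1).round(1).tolist()
print("hole thin (0,-75)",S(f([(310,210)],38)))
print("tile corners (-+23,-+45)",S(f([(416,130),(418,279),(715,137),(697,276)],36)))
print("thin top corners: L,R near,far",S(f([(272,126),(348,126),(276,287)],38)))
print("spacer bottom",S(f([(346,157),(413,157)],83.5)),"top",S(f([(340,231),(418,231),(345,496),(413,496)],125.5)))
s=r.sense(); print("tcp",S(s["eef_pos"][None,:2]))
a=load("w5.png").astype(int).min(2)
for y in (185,200,225): print(y,a[y,205:275].tolist())
```

```text
hole thin (0,-75) [[-1.0, -74.1]]
tile corners (-+23,-+45) [[-24.1, -44.2], [22.0, -42.8], [-22.7, 45.1], [23.0, 46.1]]
thin top corners: L,R near,far [[-25.9, -84.0], [-25.8, -63.0], [23.8, -85.1]]
spacer bottom [[-31.5, -61.8], [-31.5, -47.2]] top [[-32.0, -61.2], [-32.0, -48.2], [27.1, -61.5], [27.1, -47.7]]
tcp [[-1.3, -54.0]]
185 [68, 66, 68, 66, 61, 70, 173, 199, 197, 196, 198, 194, 195, 195, 194, 187, 189, 194, 192, 194, 198, 195, 198, 198, 201, 200, 197, 194, 195, 197, 195, 194, 192, 199, 194, 112, 66, 58, 66, 116, 123, 117, 118, 116, 117, 118, 119, 118, 121, 113, 81, 77, 61, 59, 62, 120, 119, 83, 57, 49, 95, 255, 255, 255, 254, 254, 254, 255, 255, 253]
200 [68, 65, 66, 64, 62, 61, 88, 181, 197, 197, 198, 195, 193, 195, 191, 187, 186, 193, 194, 193, 194, 194, 194, 196, 200, 198, 194, 192, 194, 197, 196, 198, 193, 119, 74, 81, 81, 84, 81, 82, 84, 83, 82, 83, 82, 84, 81, 84, 85, 83, 83, 82, 85, 80, 83, 84, 85, 84, 83, 81, 86, 193, 201, 200, 199, 202, 195, 152, 119, 113]
225 [64, 62, 64, 62, 60, 62, 58, 84, 167, 196, 195, 197, 197, 193, 191, 190, 183, 185, 191, 193, 192, 192, 195, 193, 195, 198, 193, 190, 192, 198, 200, 139, 118, 130, 133, 132, 133, 133, 131, 135, 131, 133, 134, 132, 132, 134, 134, 131, 130, 126, 139, 240, 236, 235, 235, 232, 234, 231, 233, 231, 226, 214, 245, 255, 251, 214, 209, 211, 210, 213]
```

The gap centre is at stage (-0.8, -53.6) in this view, and the spacer is at (-2.4, -54.6). The correction is tool x -1.6 and y +1.0, then down.

Call:
{"op": "carry_out", "data": {"targets": [{"dp": [-1.6,1,10],"yaw": 0},{"dp": [-1.6,1,25],"yaw": 0},{"dp": [-1.6,1,36],"yaw": 0},{"dp": [-1.6,1,40],"yaw": 0},{"dp": [-1.6,1,44],"yaw": 0},{"dp": [-1.6,1,48],"yaw": 0},{"dp": [-1.6,1,52],"yaw": 0},{"dp": [-1.6,1,55],"yaw": 0},{"dp": [-1.6,1,58],"yaw": 0},{"dp": [-1.6,1,58],"yaw": 0}]}}

```text
clock: 9.45
eef_pos: [546.5, -26.3, 55.6]
tcp_rot: [-3.142, -0.0, 2.856]
contact_force: [-0.5, -0.9, -1.0]
opening: 0.156
grasp_force: 34.3
```

Run:
```python
from h import *
go([]); print(r.sense()["wrist_torque"].round(2))
```

```text
at [546.5 -26.3  55.6] yaw 163.6 F [-0.5 -0.9 -1. ] open 0.16 t 9.45 tip 8.0
[-0.05  0.   -0.01]
```

Call:
{"op": "carry_out", "data": {"targets": [{"dp": [0,0,2],"yaw": 0},{"dp": [0,0,3.5],"yaw": 0},{"dp": [0,0,5],"yaw": 0},{"dp": [0,0,6],"yaw": 0},{"dp": [0,0,6.6],"yaw": 0},{"dp": [0,0,6.6],"yaw": 0}]}}

```text
clock: 10.2
eef_pos: [546.6, -26.3, 49.9]
tcp_rot: [-3.142, -0.0, 2.856]
contact_force: [-3.4, 0.3, 8.0]
opening: 0.153
grasp_force: 35.6
```

Contact at TCP z 49.9 with 8 N matches the expected 49.8, so the spacer is standing on the deck. Now I release it.

Call:
{"op": "carry_out", "data": {"targets": [{"dp": [0,0,-0.4],"yaw": 0},{"dp": [0,0,-0.4],"yaw": 0},{"dp": [0,0,-0.4],"yaw": 0},{"dp": [0,0,-0.4],"yaw": 0},{"dp": [0,0,-10],"yaw": 0},{"dp": [0,0,-40],"yaw": 0},{"dp": [0,0,-70],"yaw": 0},{"dp": [0,0,-80],"yaw": 0},{"dp": [0,0,-80],"yaw": 0}], "fingers": -0.35}}

```text
clock: 11.32
eef_pos: [546.9, -26.4, 129.7]
tcp_rot: [3.141, 0.001, 2.856]
contact_force: [0.7, 0.1, -0.5]
opening: 0.33
grasp_force: 0.0
```

Run:
```python
from h import *
import json
go([(*AX,70,163.6)])
c=r.get_calibration("wrist"); im=r.grab_frame("wrist"); save("w6.png",im); 
json.dump({k:np.array(v).tolist() for k,v in c.items()},open("w6.json","w"))
save("v6.png",cv2.resize(im[130:355,110:410],(800,600)))
```

```text
at [546.9 -26.4 129.7] yaw 163.6 F [ 0.7  0.1 -0.5] open 0.33 t 11.325 tip 8.0
[ 1.4 53.7 59.7] yaw 0.0
```

View pics/v6.png

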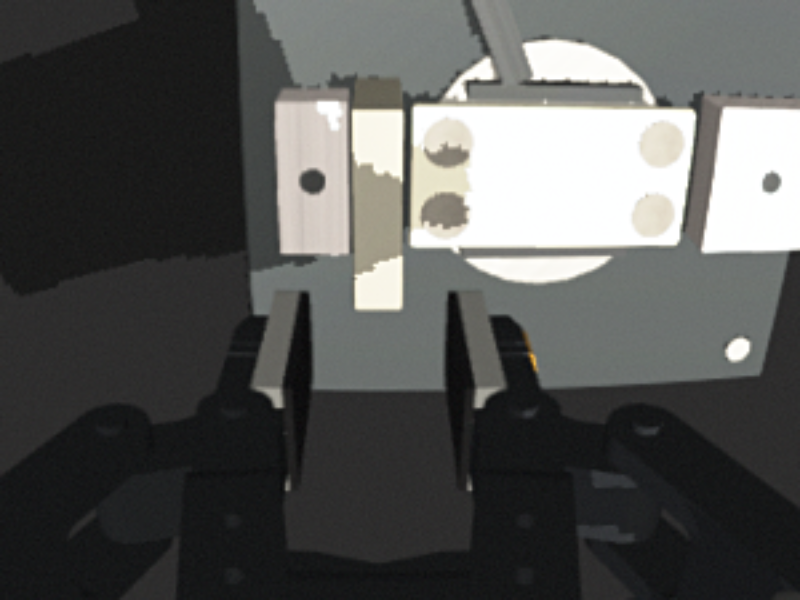

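The spacer stands between the thin block and the tile at crop (353–403, 109–309). I check its height and centring.

Run:
```python
from h import *
import json
c=json.load(open("w6.json"))
def f(px,z): return onz("wrist",np.array(px)/ (800/300)+[110,130],z,c)[:,:2]
def S(w): 
    d=w-AX; cs,sn=np.cos(SY),np.sin(SY); return np.stack([d[:,0]*cs+d[:,1]*sn,-d[:,0]*sn+d[:,1]*cs],1).round(1).tolist()
print("hole",S(f([(312,181),(771,182)],38)))
t=f([(412,104),(411,247),(696,110),(681,248)],36);print("tile",S(t),t.mean(0))
print("thin",S(f([(277,101),(349,103),(281,254),(349,254)],38)))
for z in(62,66): print("spacer",z,S(f([(353,109),(403,109),(355,309),(402,309)],z)))
```

```text
hole [[-0.8, -74.3], [0.0, 75.8]]
tile [[-24.2, -44.2], [22.1, -43.8], [-23.4, 45.5], [24.0, 46.6]] [560.71365166  26.6802182 ]
thin [[-25.8, -84.0], [-25.1, -62.8], [23.7, -84.9], [23.6, -63.4]]
spacer 62 [[-29.5, -60.9], [-29.5, -47.7], [30.1, -61.0], [30.1, -47.4]]
spacer 66 [[-30.5, -60.7], [-30.5, -47.9], [27.8, -60.8], [27.9, -47.5]]
```

At z=62 the spacer's top measures 59.6 × 13.5 mm and is centred within about 1 mm, so it is home. Next I shut the fingers, turn 90° so the gripper's wide side stays clear of the spacer, and move over the tile.

Call:
{"op": "carry_out", "data": {"targets": [{"dp": [0,8,0],"yaw": 10},{"dp": [0.5,16,0],"yaw": 20},{"dp": [1,26,0],"yaw": 30},{"dp": [1,36,0],"yaw": 40},{"dp": [1,46,0],"yaw": 50},{"dp": [1,53.3,5],"yaw": 60},{"dp": [1,53.3,15],"yaw": 70},{"dp": [1,53.3,30],"yaw": 80},{"dp": [1,53.3,45],"yaw": 90},{"dp": [1,53.3,60],"yaw": 90},{"dp": [1,53.3,60],"yaw": 90},{"dp": [1,53.3,60],"yaw": 90}], "fingers": -1, "grip_force": 20}}

```text
clock: 12.88
eef_pos: [560.8, 25.1, 69.2]
tcp_rot: [-3.141, 0.0, 1.287]
contact_force: [0.2, 0.2, -0.1]
opening: -0.002
grasp_force: 0.0
```

Run:
```python
from h import *
go([(560.7,26.4,46,73.6),(560.7,26.4,39,73.6)])
```

```text
at [560.8  25.1  69.2] yaw 73.7 F [ 0.2  0.2 -0.1] open -0.0 t 12.875 tip 8.0
[ 1.3 -0.4 23.2] yaw 0.1
[ 1.3 -0.4 30.2] yaw 0.1
```

Call:
{"op": "carry_out", "data": {"targets": [{"dp": [1,0,10],"yaw": 0},{"dp": [1,0,18],"yaw": 0},{"dp": [1,0,23],"yaw": 0},{"dp": [1,0,25],"yaw": 0},{"dp": [1,0,27],"yaw": 0},{"dp": [1,0,28],"yaw": 0},{"dp": [1,0,28],"yaw": 0},{"dp": [1,0,28],"yaw": 0}]}}

```text
clock: 13.88
eef_pos: [560.7, 26.0, 41.3]
tcp_rot: [-3.141, 0.0, 1.285]
contact_force: [-3.8, -0.5, 5.1]
opening: 0.004
grasp_force: 2.5
```

Call:
{"op": "carry_out", "data": {"targets": [{"dp": [0,0,1],"yaw": 0},{"dp": [0,0,2],"yaw": 0},{"dp": [0,0,3],"yaw": 0},{"dp": [0,0,4],"yaw": 0},{"dp": [0,0,4.5],"yaw": 0},{"dp": [0,0,4.5],"yaw": 0}]}}

```text
clock: 14.62
eef_pos: [560.9, 26.0, 38.7]
tcp_rot: [-3.142, 0.0, 1.285]
contact_force: [-11.8, -1.1, 30.8]
opening: -0.001
grasp_force: 15.1
```

It is on the hard stop at 30 N, with z at 38.7 against the expected 39. I ease off slightly and confirm.

Call:
{"op": "carry_out", "data": {"targets": [{"dp": [0,0,-0.6],"yaw": 0},{"dp": [0,0,-0.6],"yaw": 0},{"dp": [0,0,-0.6],"yaw": 0},{"dp": [0,0,-0.6],"yaw": 0}]}}

```text
clock: 15.12
eef_pos: [560.8, 26.0, 38.8]
tcp_rot: [-3.141, 0.0, 1.285]
contact_force: [-9.2, -1.9, 22.9]
opening: 0.001
grasp_force: 11.8
```

Run:
```python
from h import *
go([]); t=r.grab_frame("top"); s=r.grab_frame("scene"); save("t7.png",t)
save("v7.png",np.hstack([cv2.resize(t[120:260,100:310],(420,280)),cv2.resize(s[160:270,200:365],(380,280))]))
```

```text
at [560.8  26.   38.8] yaw 73.6 F [-9.2 -1.9 22.9] open 0.0 t 15.125 tip 8.0
```

View pics/v7.png

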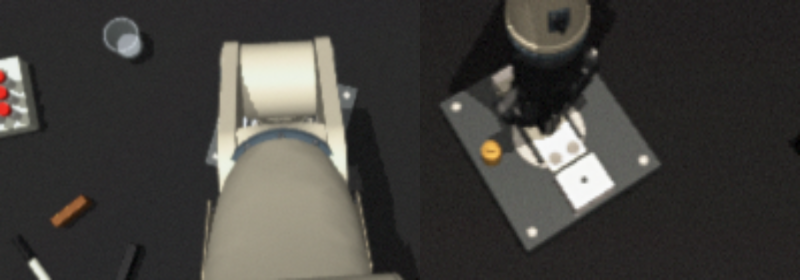

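The closing view shows the fingers pressing the tile at (560,140), the tile still square to the thick block at (583,180), and the weight in place at (490,152). The tile is held on its stop at 23 N, so I hand in.

```bash
python3 -c "
from rig import r
print(r.sign_off())"
```

```text
the job is handed in; nothing more can be done
None
```

I turned the stage one click counter-clockwise, stood the spacer in the gap by the thin block (centred to about 1 mm) and let go. I then handed in at about 15 s with the tile held down on its stop at 23 N.

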